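# Load the tapping fixture and throw its toggle clamp

### The arm

A 6-joint arm with a two-finger parallel gripper is mounted at the origin on the work surface. World frame = base frame: x ahead of the robot, y to its left, z up, the work surface at z = 0. Lengths are in m, angles in rad, forces in N, time in s.
With the tool pointing down it reaches from about 0.4 to 0.825 m from the base axis. Payload 7 kg.
Tool frame: the origin (TCP) lies midway between the tips of the shut fingers; the grasp point (between the pads) lies 19 mm behind it; z points along the fingers, y is the direction in which the jaws open and shut (so a half turn about z gives the same grasp; the last joint's range is limited). The gripper opens to 88 mm and grips with 3 to 60 N. Pads are 19 mm wide; open, the fingers measure 130 mm over their backs; the gripper's body (78 mm by 193 mm) begins 47 mm behind the grasp point.
Start: joints at [1.518, 0.359, 0.012, 0, -1.224, -0.288], TCP at [0.226, 0.636, 0.227] pointing down, gripper open.
Joint ranges: [-3.07, 3.07], [-1.43, 2.12], [-1.02, 1.25], [-3.03, 1.67], [-3.05, -0], [-3.03, 3.03]. Speed limits (rad/s): [2.39, 2.39, 3.01, 3.14, 3.14, 3.14].

### API

Orientations are given as [roll, pitch, yaw] about the fixed x, y, z axes, in that order (R = Rz(yaw) Ry(pitch) Rx(roll)).
In Python, from station import get_state, grab_frame, camera_info, job_done gives the robot as it stands. The module is installed in compiled form; this text tells all that it offers.
- The arm moves only by the shell command python3 -m inch 'ROWS' [FORCE]. ROWS is JSON, a list that holds one entry, the list of rows, each a list of 7 numbers: the shift along the tool's x, y, z normalised to -1 to 1, where 1 is 50 cm, then the turn, a rotation vector about the tool's x, y, z normalised to -1 to 1, where 1 is 180 degrees, then the closure, from 0 (fully open) to 1 (shut). A call has 1 to 20 rows; each row shifts and turns the commanded pose from where the row before left it, along the tool's axes as they then stand; what a row does not reach is not made up. A row lasts 1/10 s, in which the tool goes at most 50 mm and 8.59 degrees, less where a joint would pass 70% of its speed; a pose out of reach is approached as far as the arm can. A call with a number of a shift or a turn outside -1 to 1 is refused whole. A call with a gripper value outside its range is refused whole. The fingers move at their own pace and stop on an object; FORCE is the grip in N (left out, the last holds). Time passes only in rows, so rows that do not move let the fingers close. It gives the time, the measured TCP pose, the force and the opening at its end, in the units of the state.
- get_state(): the state, without advancing time (a new reading comes with each control period).
- grab_frame(name): name is "scene" or "top" or "wrist"; returns the picture (400x640x3 uint8, blue, green, red); there is no depth.
- camera_info(name): a dict with "vertical_fov" (degrees; the focal length in pixels is half the picture's height over the tangent of half this angle, whatever the lens; pixels are square), "cx", "cy" (the principal point, pixels), "R" (3x3) and "t" (3): a world point X has camera coordinates R X + t. Camera axes: x right, y down, z forward; pixel columns grow to the right and rows downward; lengths in m; the calibration is good to about 2 mm. A picture is of the moment at which its call begins: read the wrist's pose just before it. camera_info takes no time and is no camera call; for the wrist camera it gives the pose at the moment of the call.
- job_done(): hands the job in, once; it reports no verdict.
The state is a dict: "t": time; "q": joint angles; "qd": joint speeds; "joint_efforts": joint torques, N m; "eef_pos": TCP position; "ee_rot": TCP orientation; "force": force on the tool from outside, world axes, zero at the start; "moment": the same for the moment, N m; "width": finger opening in m.
Only numpy, scipy, OpenCV 4.12 (cv2) and the standard library are available. Lean on these libraries where they do the work, as an engineer would, in place of code of your own. Each camera call takes 0.05 s, during which the arm holds its last target.

### The job

With a fingertip, push the aluminium block along its channel in the tapping fixture until it sits fully home against the blue end stop. Then push the red clamp lever over past its centre so that it snaps across and its pad presses down on the block. Never lift the block out of the channel, and leave the bolts and everything else on the bench where they are.

Things in the scene. Friction and masses are not known exactly. Their poses are not given: they have to be found in the camera images.
- fixture: Dark steel tapping fixture fixed to the bench, plate 170 (x) x 320 (y) x 12 mm. Origin: centre of its underside, on the bench; z up. A channel runs along its y axis, centred at x = +35 mm: floor at z = 12 mm (plate top), two rails 43 mm apart, 12 mm wide, tops at z = 26 mm, from y = -150 to +150 mm. Blue stop at its +y end; toggle clamp beside it, on the -x side.
- stop_face (a point): Centre line of the blue end stop's face, 20 mm above the channel floor: x = +35, y = +130, z = 32 mm in the fixture frame, same axes. The stop is 67 mm wide, top at z = 40 mm.
- block: Loose aluminium block with dark ports, 40 (x) x 100 (y) x 40 mm high, 0.3 to 0.6 kg, in the channel with its axes along the fixture's, 1.5 mm play each side. Origin: centre of its underside. Starts 50 to 110 mm short of the stop; home, its +y face touches the stop (origin at y = +80 mm in the fixture frame). Slides under a few newtons on its -y face.
- clamp_hinge (a point): Centre of the clamp's hinge: x = -35, y = +100, z = 62 mm in the fixture frame, same axes. The lever swings in the plane through it across the fixture's y. It hangs in a grey bracket (x -58 to -14, y 80 to 120 mm, top z = 72 mm in the fixture frame).
- clamp (a joint): Toggle lever angle (rad). 0 = open: red handle leans 0.6 rad to the fixture's -x, arm raised clear. 0.6 = centre, handle upright: the spring drives it away from here both ways. About 1.2 = clamped: handle leans 0.6 rad to +x, arm level, pad on the block (1.26: limit, nothing under the pad). Takes about 3 N at the handle to start, none at centre, then snaps over by itself.
- clamp_grip (a point): Point on the axis of the red handle, 70 mm from the hinge; moves with the lever. The handle is a round bar 18 mm in diameter; its red part runs from 39 to 99 mm from the hinge.
- clamp_pad: Black rubber pad, 18 mm diameter, under the end of the clamp arm, 70 mm from the hinge. Origin: centre of its pressing face. When clamped it rests on the top of the block, at x = +35, y = +100 mm in the fixture frame.
- bolt_a: Bystander: zinc hex bolt standing on its 28 mm head on the fixture's plate beside the channel, 59 mm tall. Origin: centre of its underside.
- bolt_b: Bystander: brass-coloured hex bolt standing on its 28 mm head on the bench, 69 mm tall. Origin: centre of its underside.
- bolt_c: Bystander: zinc hex bolt standing on its 28 mm head on the bench, 64 mm tall. Origin: centre of its underside.
- marker: Bystander: white marker pen with a black cap lying on the bench, 127 mm long along its x, 17 mm thick. Origin: near its middle, on the bench.
- oil_bottle: Bystander: yellow cutting-oil bottle with a red cap, 60 mm diameter, 150 mm tall, standing. Origin: centre of its underside.
- puller_yoke: Bystander: brass-coloured three-armed puller yoke lying flat, arms 72 mm long, 22 mm high. Origin: centre of its underside.
- wrench: Bystander: steel wrench, about 150 mm long along its x, lying flat on the bench, under 10 mm thick. Origin: near its middle, on the bench.
Mind the look-alikes: they are no part of the job. Several things have the shape of the block; the one meant has the colours described above.

How it is judged:
By the outcome, as a careful person would: the job done as asked, in the order asked, and still so for the second after the job is handed in, with the robot touching nothing.
It also fails if it takes over 45 s, if anything falls off the work surface, if the arm or the gripper's body presses on something with over 40 N, if the wrist force passes 120 N, or if a joint passes its speed limit or range.

## Working session

There is one attempt and no reset: what is moved stays moved. The work goes in short steps, Python scripts to look and compute and a shell command to move; the robot and the scene stay as the last step left them, time stands still between calls to the robot, and variables do not carry over. Pictures are saved under pics/ and viewed, and the job is handed in when it is done.

```bash
mkdir -p pics; python3 - <<'E'
from station import *
import cv2
s=get_state();print({k:s[k] for k in s if k!='joint_efforts'})
for n in("scene","top"):
    cv2.imwrite(f"pics/{n}0.png",grab_frame(n)); print(n,camera_info(n))
print(camera_info("wrist"))
E
```

```text
{'t': 0.0, 'q': array([ 1.51809364e+00,  3.59384722e-01,  1.10570902e-02, -3.45383547e-04,
       -1.22411602e+00, -2.88098515e-01]), 'qd': array([-0.00096877,  0.00149438,  0.00121928, -0.00115328,  0.00128355,
       -0.00063107]), 'eef_pos': array([0.22547783, 0.63569965, 0.22562419]), 'ee_rot': array([ 3.13992097e+00, -1.56796072e-04, -3.40918691e-01]), 'force': array([-0.07431885, -0.18044452,  0.51349907]), 'moment': array([-0.01683062, -0.04701722, -0.0502246 ]), 'width': 0.08750498316950064}
scene {'vertical_fov': 47.93062953717924, 'cx': 319.8664982583354, 'cy': 201.75742601000474, 'R': array([[-0.69089637,  0.72278755, -0.01550372],
       [ 0.45602575,  0.41906384, -0.78512802],
       [-0.56098371, -0.5495122 , -0.61913942]]), 't': array([ 0.38332763, -0.14233988,  1.48362106])}
top {'vertical_fov': 50.54183343694414, 'cx': 324.29974159227544, 'cy': 195.0106356626033, 'R': array([[-0.01678355, -0.99983915, -0.00632362],
       [-0.98024428,  0.01770056, -0.19699707],
       [ 0.19707732,  0.00289238, -0.98038368]]), 't': array([-0.01843657,  0.53085297,  1.37090293])}
{'vertical_fov': 65.60828612412878, 'cx': 318.45857264519594, 'cy': 195.41030127964743, 'R': array([[-0.33391786, -0.9426009 ,  0.00155389],
       [-0.8964903 ,  0.31809154,  0.30842003],
       [-0.29121128,  0.10159391, -0.95124901]]), 't': array([ 0.67489813, -0.03793206,  0.39260992])}
```

View pics/scene0.png

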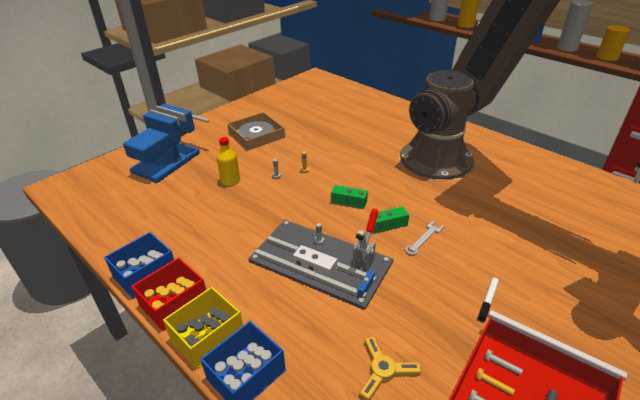

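View pics/top0.png

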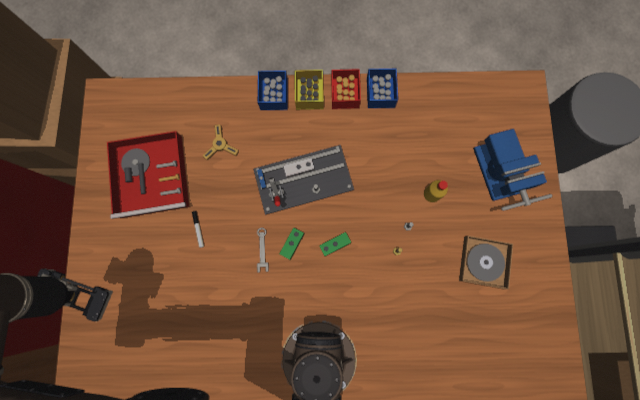

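The scene view shows the fixture at about (320,262) with the red lever at (372,220) and the aluminium block at (315,258). In the top view the fixture is at about (303,180) and the blue stop at (262,178). Next I'll enlarge both.

```bash
python3 - <<'E'
import cv2
a=cv2.imread("pics/top0.png")[135:225,240:370]; cv2.imwrite("pics/topc.png",cv2.resize(a,None,fx=6,fy=6,interpolation=cv2.INTER_CUBIC))
a=cv2.imread("pics/scene0.png")[195:310,240:400]; cv2.imwrite("pics/scenec.png",cv2.resize(a,None,fx=5,fy=5,interpolation=cv2.INTER_CUBIC))
E
```

```text
(no output)
```

View pics/topc.png

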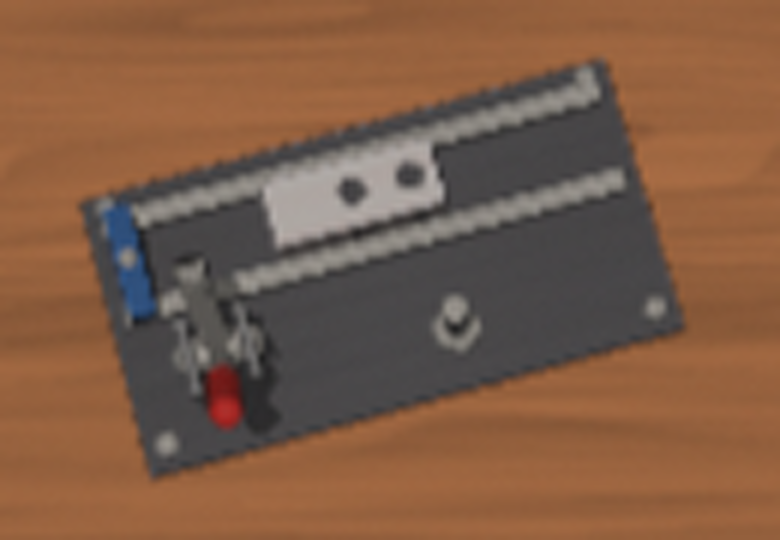

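View pics/scenec.png

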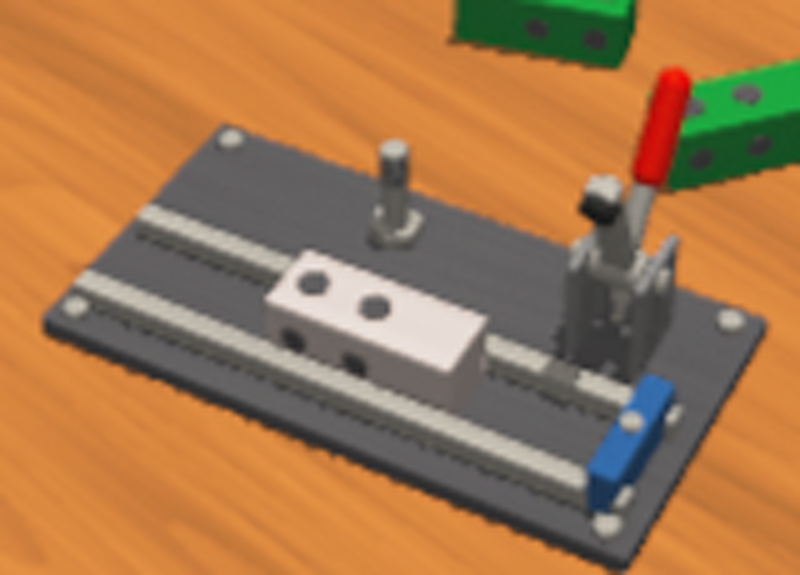

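```bash
cat > h.py <<'E'
import numpy as np
from station import *
def proj(n,X,ci=None):
    c=ci or camera_info(n); X=np.atleast_2d(X); p=X@np.array(c["R"]).T+c["t"]
    f=200/np.tan(np.radians(c["vertical_fov"])/2)
    return np.c_[f*p[:,0]/p[:,2]+c["cx"],f*p[:,1]/p[:,2]+c["cy"]]
def fx(P,pose):
    x,y,a=pose; P=np.atleast_2d(P); c,s=np.cos(a),np.sin(a)
    return np.c_[x+c*P[:,0]-s*P[:,1],y+s*P[:,0]+c*P[:,1],P[:,2]]
E
python3 - <<'E'
from h import *
from scipy.optimize import least_squares
C=np.array([[.085,.16,.012],[.085,-.16,.012],[-.085,-.16,.012],[-.085,.16,.012]])
t=np.array([[82,205],[603,60],[684,325],[153,477]]);t=(t+.5)/6-.5+[240,135]
s=np.array([[625,555],[45,318],[222,127],[766,322]]);s=(s+.5)/5-.5+[240,195]
B=np.array([[.055,.05,.052],[.055,-.05,.052],[.015,-.05,.052],[.015,.05,.052]])
bt=np.array([[265,188],[432,145],[444,200],[277,248]]);bt=(bt+.5)/6-.5+[240,135]
bs=np.array([[450,375],[265,300],[312,250],[487,318]]);bs=(bs+.5)/5-.5+[240,195]
def r(p,full=False):
    b=B+[0,p[3],0]
    e=[proj("top",fx(C,p[:3]))-t,proj("scene",fx(C,p[:3]))-s,proj("top",fx(b,p[:3]))-bt,proj("scene",fx(b,p[:3]))-bs]
    return e if full else np.ravel(e)
o=least_squares(r,[.5,.1,.2,0],x_scale=.1);print(o.x)
for e in r(o.x,1):print(e.round(1))
p=o.x[:3]
for nm,P in dict(pushpt=[.035,o.x[3]-.05,.04],home=[.035,.03,.04],hinge=[-.035,.1,.062],grip0=[-.035-.07*np.sin(.6),.1,.062+.07*np.cos(.6)],stop=[.035,.13,.032]).items():print(nm,fx(P,p).round(4))
st=np.array([[.0015,.13,.04],[.0685,.13,.04]])
print((proj("top",fx(st,p))-[240,135])*6,(proj("scene",fx(st,p))-[240,195])*5)
g=fx([[-.035-.09*np.sin(.6),.1,.062+.09*np.cos(.6)],[-.035-.039*np.sin(.6),.1,.062+.039*np.cos(.6)]],p)
print((proj("top",g)-[240,135])*6,(proj("scene",g)-[240,195])*5)
E
```

```text
[0.59855405 0.04412422 0.25989511 0.00545827]
[[-0.2 -0.7]
 [ 0.6 -0.6]
 [ 0.8  0.4]
 [-0.1  0.1]]
[[ 0.7  1.1]
 [-0.9 -0.1]
 [ 0.3 -1.1]
 [ 0.9 -1. ]]
[[-0.9 -0.9]
 [-0.5 -1.5]
 [ 0.7  0.2]
 [ 0.1  0.1]]
[[ 0.3 -0.5]
 [ 0.1 -0.1]
 [-0.7 -0.4]
 [ 0.8 -0.2]]
pushpt [[0.6438 0.0101 0.04  ]]
home [[0.6247 0.0821 0.04  ]]
hinge [[0.539  0.1318 0.062 ]]
grip0 [[0.5008 0.1216 0.1198]]
stop [[0.599  0.1788 0.032 ]]
[[156.65395781 308.27170617]
 [127.78704005 198.49828827]] [[644.65215645 368.6919009 ]
 [583.34503851 466.51750771]]
[[227.22461885 409.34450883]
 [222.6705404  372.96530432]] [[672.34188611  84.396316  ]
 [642.7824657  187.20854126]]
```

Both views fit to about 1 px: the fixture is at (0.599, 0.044) with yaw 0.260, and the block is at y=+5 mm, so it has about 75 mm to travel. That is within the stated range, and the predicted stop and handle pixels agree. Next I'll shut the gripper and turn the tool so its x runs along the fixture's -y.

```bash
python3 -m inch '[[[0,0,0,0,0,0.0441,1],[0,0,0,0,0,0.0441,1],[0,0,0,0,0,0.0441,1],[0,0,0,0,0,0.0441,1],[0,0,0,0,0,0.0441,1],[0,0,0,0,0,0.0441,1],[0,0,0,0,0,0.0441,1],[0,0,0,0,0,0,1],[0,0,0,0,0,0,1]]]' 20
```

```text
t: 1.0
eef_pos: [0.2255, 0.636, 0.2262]
ee_rot: [3.141, -0.001, -1.307]
force: [-0.4, -0.4, -0.4]
width: 0.0212
```

```bash
python3 -m inch '[[[0.075,-0.0243,0,0,0,0,1],[0.075,-0.0243,0,0,0,0,1],[0.075,-0.0243,0,0,0,0,1],[0.075,-0.0243,0,0,0,0,1],[0.075,-0.0243,0,0,0,0,1],[0.075,-0.0243,0,0,0,0,1],[0.075,-0.0243,0,0,0,0,1],[0.075,-0.0243,0,0,0,0,1],[0.075,-0.0243,0,0,0,0,1],[0.075,-0.0243,0,0,0,0,1],[0.075,-0.0243,0,0,0,0,1],[0.075,-0.0243,0,0,0,0,1],[0.075,-0.0243,0,0,0,0,1],[0.075,-0.0243,0,0,0,0,1],[0.075,-0.0243,0,0,0,0,1],[0.075,-0.0243,0,0,0,0,1],[0.075,-0.0243,0,0,0,0,1],[0.075,-0.0243,0,0,0,0,1],[0.075,-0.0243,0,0,0,0,1],[0.075,-0.0243,0,0,0,0,1]]]'
python3 -m inch '[[[0,0,0,0,0,0,1],[0,0,0,0,0,0,1]]]'
cat >> h.py <<'E'
POSE=[0.59855,0.04412,0.2599]
def local():
    s=get_state(); x,y,a=POSE; d=s["eef_pos"]-[x,y,0]; c,n=np.cos(a),np.sin(a)
    F=s["force"]
    return dict(t=round(s["t"],2),xyz=np.round([c*d[0]+n*d[1],-n*d[0]+c*d[1],d[2]],4)*1000,rot=np.round(s["ee_rot"],3),F=np.round([c*F[0]+n*F[1],-n*F[0]+c*F[1],F[2]],1),w=s["width"])
E
python3 - <<'E'
from h import *
import cv2
print(local())
w=camera_info("wrist"); cv2.imwrite("pics/w1.png",grab_frame("wrist"))
for n,P in dict(bl=[[.015,-.0445,.052],[.055,-.0445,.052],[.015,.0555,.052],[.055,.0555,.052]],pl=[[-.085,-.16,.012],[.085,-.16,.012]],rail=[[.0135,-.15,.026],[.0565,-.15,.026]]).items(): print(n,proj("wrist",fx(P,POSE),w).round())
E
```

```text
t: 3.0
eef_pos: [0.6541, -0.0276, 0.2265]
ee_rot: [3.142, 0.0, -1.307]
force: [0.0, 1.7, 0.4]
width: -0.0002
t: 3.2
eef_pos: [0.6534, -0.0271, 0.2258]
ee_rot: [3.14, 0.0, -1.31]
force: [-0.2, 1.1, -0.7]
width: 0.0006
{'t': 3.2, 'xyz': array([ 34.7, -83. , 225.8]), 'rot': array([ 3.14,  0.  , -1.31]), 'F': array([ 0.1,  1.1, -0.7]), 'w': 0.0006117979619228311}
bl [[336. 208.]
 [301. 208.]
 [335. 283.]
 [302. 283.]]
pl [[423. 101.]
 [275. 101.]]
rail [[338. 111.]
 [300. 111.]]
```

View pics/w1.png

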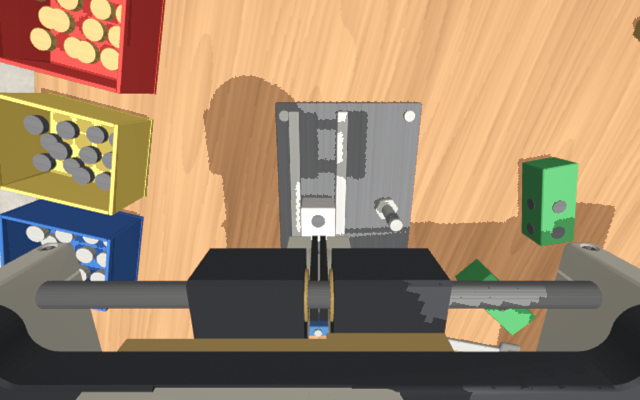

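The wrist view shows the plate's edge at row 102, columns 277–421, and the block's top edge at row 208, columns 301–336. All of these are within 2 px of the prediction. The bolt, at (388,212), is clear of the fingers, so I'll descend behind the block.

```bash
python3 -m inch '[[[0,0,0.038,0,0,0,1],[0,0,0.038,0,0,0,1],[0,0,0.038,0,0,0,1],[0,0,0.038,0,0,0,1],[0,0,0.038,0,0,0,1],[0,0,0.038,0,0,0,1],[0,0,0.038,0,0,0,1],[0,0,0.038,0,0,0,1],[0,0,0.038,0,0,0,1],[0,0,0.038,0,0,0,1],[0,0,0,0,0,0,1],[0,0,0,0,0,0,1]]]'
python3 - <<'E'
from h import *
import cv2
print(local())
cv2.imwrite("pics/s2.png",cv2.resize(grab_frame("scene")[170:320,220:420],None,fx=4,fy=4))
E
```

```text
t: 4.45
eef_pos: [0.6533, -0.0252, 0.0371]
ee_rot: [3.141, -0.0, -1.308]
force: [0.5, -0.2, 0.8]
width: 0.0008
{'t': 4.45, 'xyz': array([ 35.1, -81.1,  37.1]), 'rot': array([ 3.141, -0.   , -1.308]), 'F': array([ 0.4, -0.3,  0.8]), 'w': 0.0007887001530519739}
```

View pics/s2.png

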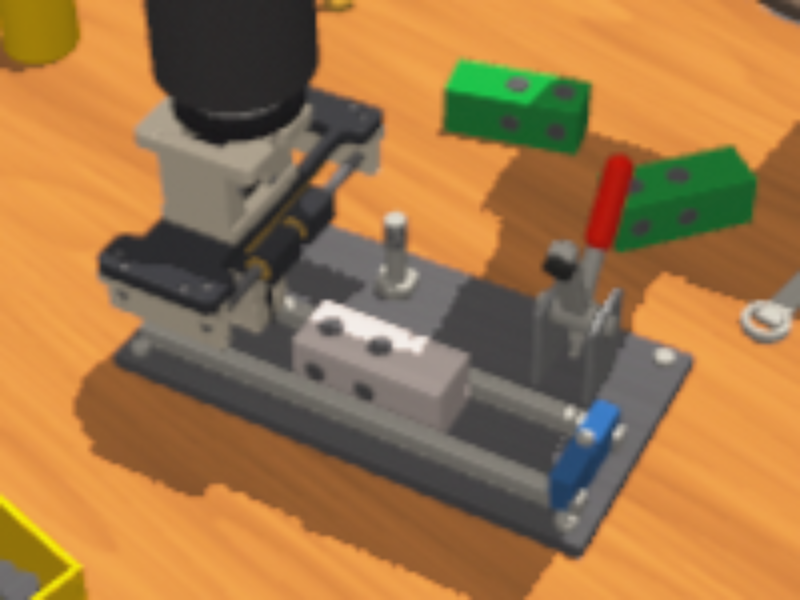

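The gripper is behind the block, in line with the channel and clear of the bolt. I'll push now, in tool -x.

```bash
python3 -m inch '[[[-0.02,0,0,0,0,0,1],[-0.02,0,0,0,0,0,1],[-0.016,0,0,0,0,0,1],[-0.012,0,0,0,0,0,1],[-0.012,0,0,0,0,0,1],[-0.012,0,0,0,0,0,1],[-0.012,0,0,0,0,0,1],[-0.012,0,0,0,0,0,1],[-0.012,0,0,0,0,0,1],[-0.012,0,0,0,0,0,1]]]'
python3 - <<'E'
from h import *
print(local())
E
```

```text
t: 5.5
eef_pos: [0.6352, 0.042, 0.0365]
ee_rot: [3.141, -0.0, -1.311]
force: [1.3, -3.9, 2.9]
width: 0.0004
{'t': 5.5, 'xyz': array([ 34.9, -11.5,  36.5]), 'rot': array([ 3.141, -0.   , -1.311]), 'F': array([ 0.3, -4.1,  2.9]), 'w': 0.0003658674946174067}
```

The block is pushing back with 4 N, so it is sliding. About 32 mm remains.

```bash
python3 -m inch '[[[-0.012,0,0,0,0,0,1],[-0.012,0,0,0,0,0,1],[-0.012,0,0,0,0,0,1],[-0.008,0,0,0,0,0,1],[-0.006,0,0,0,0,0,1],[-0.004,0,0,0,0,0,1]]]'
python3 - <<'E'
from h import *
print(local())
E
```

```text
t: 6.1
eef_pos: [0.6283, 0.0679, 0.0365]
ee_rot: [3.141, 0.0, -1.311]
force: [1.7, -3.8, 4.5]
width: 0.0004
{'t': 6.1, 'xyz': array([34.8, 15.4, 36.5]), 'rot': array([ 3.141,  0.   , -1.311]), 'F': array([ 0.6, -4.1,  4.5]), 'w': 0.00039964931995233255}
```

```bash
for i in 1 2 3; do python3 -m inch '[[[-0.004,0,0,0,0,0,1],[0,0,0,0,0,0,1]]]' | grep force; python3 -c "
from h import *
print(local())"; done
```

```text
force: [1.1, -0.7, 1.6]
{'t': 6.3, 'xyz': array([34.8, 17.4, 36.4]), 'rot': array([ 3.141,  0.   , -1.311]), 'F': array([ 0.9, -1. ,  1.6]), 'w': 0.0003682597107378421}
force: [1.1, -2.0, 0.7]
{'t': 6.5, 'xyz': array([34.8, 19.3, 36.4]), 'rot': array([ 3.141,  0.   , -1.311]), 'F': array([ 0.5, -2.2,  0.7]), 'w': 0.0006166008026577043}
force: [4.4, -10.4, 0.3]
{'t': 6.7, 'xyz': array([34.6, 19.7, 36.4]), 'rot': array([ 3.141e+00, -2.000e-03, -1.311e+00]), 'F': array([  1.6, -11.2,   0.3]), 'w': 0.0005747185328146547}
```

```bash
python3 -m inch '[[[-0.004,0,0,0,0,0,1],[0,0,0,0,0,0,1]]]' 
python3 - <<'E'
from h import *
import cv2
print(local())
cv2.imwrite("pics/s3.png",cv2.resize(grab_frame("scene")[190:310,260:400],None,fx=5,fy=5,interpolation=cv2.INTER_CUBIC))
E
```

```text
t: 6.9
eef_pos: [0.6268, 0.0722, 0.0367]
ee_rot: [3.14, -0.003, -1.311]
force: [6.6, -18.5, 0.6]
width: 0.0008
{'t': 6.9, 'xyz': array([34.6, 19.9, 36.7]), 'rot': array([ 3.140e+00, -3.000e-03, -1.311e+00]), 'F': array([  1.6, -19.6,   0.6]), 'w': 0.0007973086406672964}
```

View pics/s3.png

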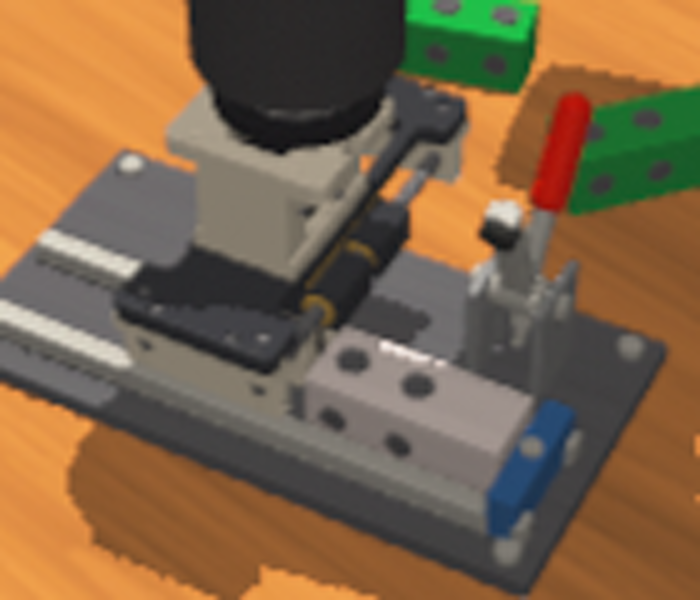

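The block's end is flush against the blue stop at (520,450), and it resists 20 N without moving. I'll back off, lift, and go round to the lever's -x side.

```bash
python3 -m inch '[[[0.01,0,0,0,0,0,1],[0.02,0,0,0,0,0,1],[0.03,0,0,0,0,0,1],[0,0,-0.04,0,0,0,1],[0,0,-0.06,0,0,0,1],[0,0,-0.06,0,0,0,1],[0,0,-0.06,0,0,0,1],[0,0,-0.06,0,0,0,1],[0,0,-0.06,0,0,0,1],[0,0,-0.04,0,0,0,1],[0,0,0,0,0,0,1]]]'
python3 -m inch '[[[-0.021,0.035,0,0,0,0,1],[-0.021,0.035,0,0,0,0,1],[-0.021,0.035,0,0,0,0,1],[-0.021,0.035,0,0,0,0,1],[-0.021,0.035,0,0,0,0,1],[-0.021,0.035,0,0,0,0,1],[-0.021,0.035,0,0,0,0,1],[-0.021,0.035,0,0,0,0,1],[-0.021,0.035,0,0,0,0,1],[-0.021,0.035,0,0,0,0,1],[0,0,0,0,0,0,1],[0,0,0,0,0,0,1]]]'
python3 - <<'E'
from h import *
import cv2
print(local())
f=grab_frame("scene")
cv2.imwrite("pics/s4.png",cv2.resize(f[130:310,220:440],None,fx=3,fy=3,interpolation=cv2.INTER_CUBIC))
cv2.imwrite("pics/t4.png",cv2.resize(grab_frame("top")[130:250,230:370],None,fx=5,fy=5,interpolation=cv2.INTER_CUBIC))
E
```

```text
t: 8.05
eef_pos: [0.6358, 0.0462, 0.2303]
ee_rot: [-3.136, 0.0, -1.31]
force: [-0.1, -0.6, 0.1]
width: 0.0007
t: 9.25
eef_pos: [0.4379, 0.1028, 0.2265]
ee_rot: [-3.141, 0.0, -1.31]
force: [0.1, 0.2, 0.4]
width: 0.0003
{'t': 9.25, 'xyz': array([-140.2,   98. ,  226.5]), 'rot': array([-3.141,  0.   , -1.31 ]), 'F': array([0.2, 0.2, 0.4]), 'w': 0.00030148458353070913}
```

View pics/s4.png

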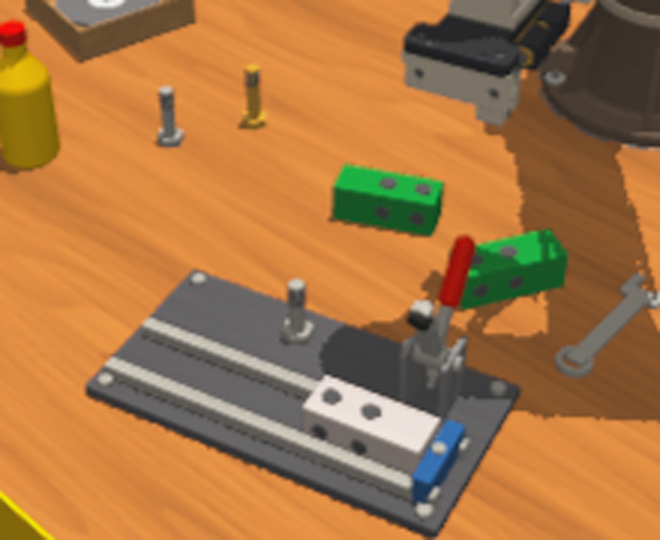

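View pics/t4.png

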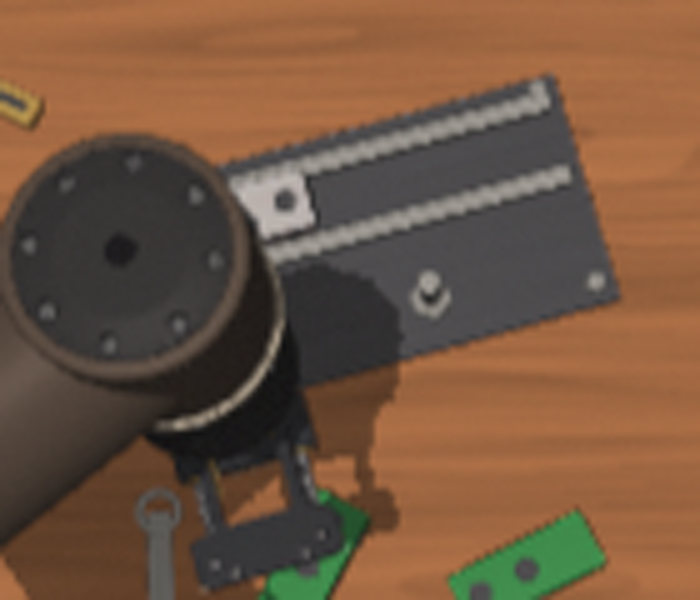

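The block stays flush at the stop. The tool is at (-140, 98) mm in the fixture frame, beyond the handle. I'll lower to z of about 117 mm, which leaves the gripper's body above the handle's swing, and then push towards +x.

```bash
python3 -m inch '[[[-0.004,0,0.04,0,0,0,1],[0,0,0.06,0,0,0,1],[0,0,0.06,0,0,0,1],[0,0,0.04,0,0,0,1],[0,0,0.02,0,0,0,1],[0,0,0,0,0,0,1],[0,0,0,0,0,0,1]]]'
python3 -m inch '[[[0,-0.02,0,0,0,0,1],[0,-0.02,0,0,0,0,1],[0,-0.01,0,0,0,0,1],[0,0,0,0,0,0,1]]]'
python3 - <<'E'
from h import *
import cv2
print(local())
f=grab_frame("scene")
cv2.imwrite("pics/s5.png",cv2.resize(f[150:310,240:440],None,fx=4,fy=3.75,interpolation=cv2.INTER_CUBIC))
E
```

```text
t: 10.05
eef_pos: [0.4382, 0.1049, 0.1171]
ee_rot: [-3.141, -0.0, -1.311]
force: [0.1, -1.0, 0.0]
width: 0.0007
t: 10.45
eef_pos: [0.4627, 0.1116, 0.1168]
ee_rot: [-3.141, 0.0, -1.311]
force: [-0.7, -0.6, -0.2]
width: 0.0005
{'t': 10.45, 'xyz': array([-113.9,  100.1,  116.8]), 'rot': array([-3.141,  0.   , -1.311]), 'F': array([-0.8, -0.4, -0.2]), 'w': 0.0004564537921565493}
```

View pics/s5.png

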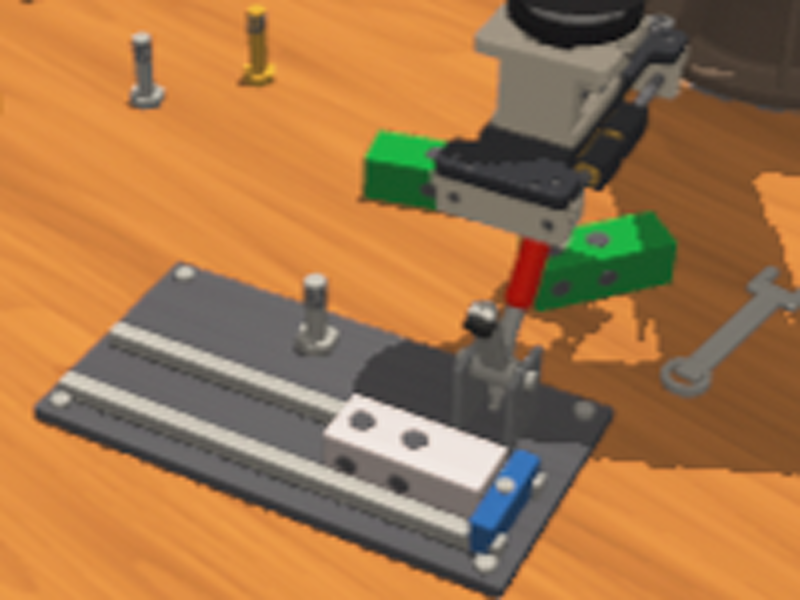

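The handle is upright in front of the fingers, passing beneath the body plate at (540,240). I'll raise 5 mm for margin and push in steps.

```bash
python3 -m inch '[[[0,-0.01,-0.01,0,0,0,1],[0,-0.01,0,0,0,0,1],[0,-0.01,0,0,0,0,1],[0,0,0,0,0,0,1]]]' | grep force; python3 -c "
from h import *
print(local())"
for i in 1 2 3; do python3 -m inch '[[[0,-0.01,0,0,0,0,1],[0,-0.01,0,0,0,0,1],[0,0,0,0,0,0,1]]]' | grep force; python3 -c "
from h import *
print(local())"; done
```

```text
force: [-2.2, -0.2, -1.2]
{'t': 10.9, 'xyz': array([-100.5,   99.7,  121.7]), 'rot': array([ 3.14 , -0.   , -1.311]), 'F': array([-2.2,  0.4, -1.2]), 'w': 0.00026533947042844486}
force: [-1.1, 0.0, 1.1]
{'t': 11.2, 'xyz': array([-89.3, 100.2, 121.7]), 'rot': array([-3.141,  0.   , -1.311]), 'F': array([-1.1,  0.3,  1.1]), 'w': 0.00047050979839788283}
force: [-0.5, 0.1, 0.7]
{'t': 11.5, 'xyz': array([-78.9, 100.2, 121.6]), 'rot': array([-3.141,  0.   , -1.31 ]), 'F': array([-0.4,  0.2,  0.7]), 'w': 0.0005010439749780152}
force: [0.4, -0.1, -0.3]
{'t': 11.8, 'xyz': array([-69.1, 100.2, 121.5]), 'rot': array([-3.141,  0.   , -1.31 ]), 'F': array([ 0.3, -0.2, -0.3]), 'w': 0.0005099206972797174}
```

```bash
python3 - <<'E'
from h import *
import cv2
f=grab_frame("scene")
cv2.imwrite("pics/s6.png",cv2.resize(f[150:310,240:440],None,fx=4,fy=3.75,interpolation=cv2.INTER_CUBIC))
E
```

```text
(no output)
```

View pics/s6.png

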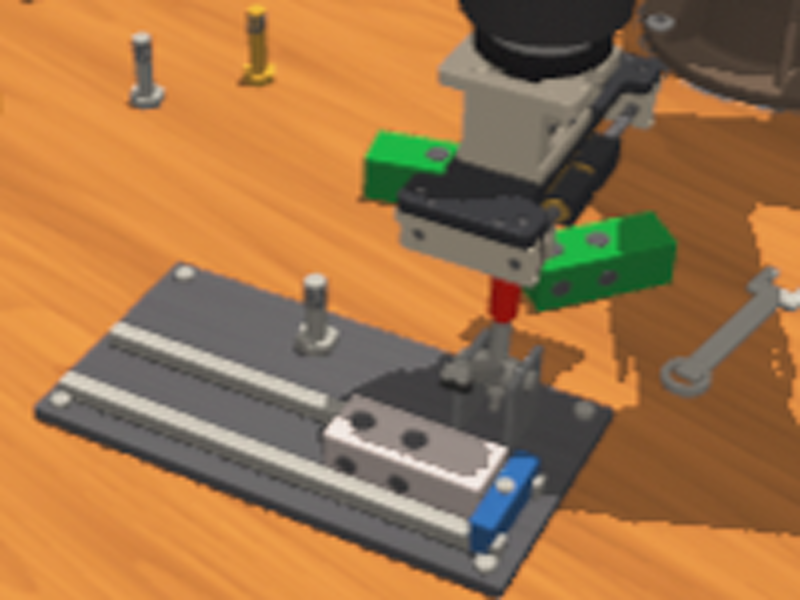

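The pad arm at (460,380) has come partway down and the handle is close to upright. I'll keep going.

```bash
for i in 1 2; do python3 -m inch '[[[0,-0.01,0,0,0,0,1],[0,-0.01,0,0,0,0,1],[0,0,0,0,0,0,1]]]' | grep force; python3 -c "
from h import *
print(local())"; done
python3 - <<'E'
from h import *
import cv2
f=grab_frame("scene")
cv2.imwrite("pics/s7.png",cv2.resize(f[150:310,240:440],None,fx=4,fy=3.75,interpolation=cv2.INTER_CUBIC))
E
```

```text
force: [1.0, -0.2, -0.3]
{'t': 12.15, 'xyz': array([-59.2, 100.1, 121.6]), 'rot': array([-3.141, -0.   , -1.311]), 'F': array([ 1. , -0.4, -0.3]), 'w': 0.0003325526884031773}
force: [0.9, -0.1, 0.2]
{'t': 12.45, 'xyz': array([-49.3, 100.1, 121.6]), 'rot': array([-3.141, -0.   , -1.311]), 'F': array([ 0.8, -0.4,  0.2]), 'w': 0.0004224418247160542}
```

View pics/s7.png

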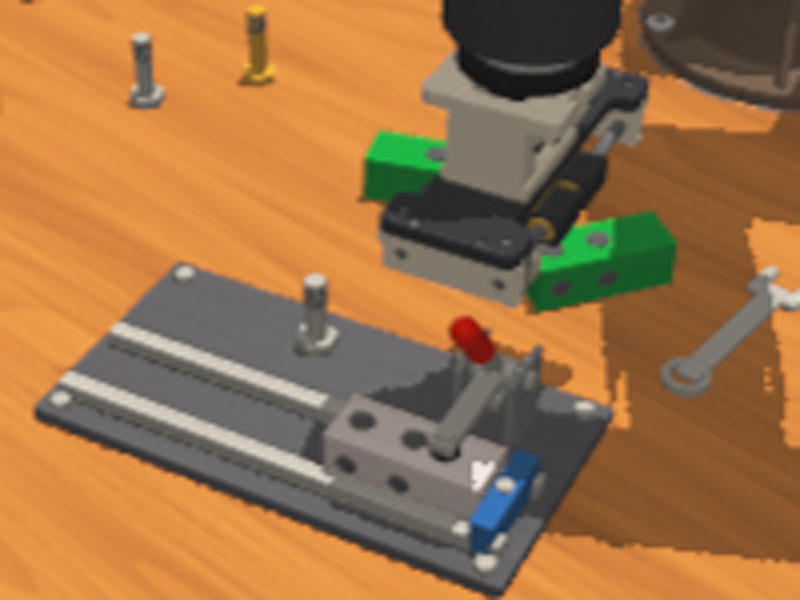

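The lever has snapped over: the handle leans to +x at (470,340) and the pad is on the block at (445,445). I'll retreat to -x, lift, and check.

```bash
python3 -m inch '[[[0,0.02,0,0,0,0,1],[0,0.04,0,0,0,0,1],[0,0.04,0,0,0,0,1],[0,0.04,-0.02,0,0,0,1],[0,0.04,-0.04,0,0,0,1],[0,0.02,-0.06,0,0,0,1],[0,0,-0.06,0,0,0,1],[0,0,-0.04,0,0,0,1],[0,0,0,0,0,0,1],[0,0,0,0,0,0,1]]]'
python3 -m inch '[[[0.04,0,0,0,0,0,1],[0.06,0,0,0,0,0,1],[0.06,0,0,0,0,0,1],[0.06,0,0,0,0,0,1],[0.06,0,0,0,0,0,1],[0.06,0,0,0,0,0,1],[0.04,0,0,0,0,0,1],[0,0,0,0,0,0,1],[0,0,0,0,0,0,1]]]'
python3 - <<'E'
from h import *
import cv2
print(local())
f=grab_frame("scene"); t=grab_frame("top")
cv2.imwrite("pics/s8.png",cv2.resize(f[150:310,240:440],None,fx=4,fy=3.75,interpolation=cv2.INTER_CUBIC))
cv2.imwrite("pics/t8.png",cv2.resize(t[135:255,235:375],None,fx=5,fy=5,interpolation=cv2.INTER_CUBIC))
p=fx([[.015,.13,.052],[.055,.13,.052],[.015,.03,.052],[.055,.03,.052],[.035,.1,.052]],POSE)
print((proj("top",p)-[235,135])*5, (proj("scene",p)-[240,150])*[4,3.75])
E
```

```text
t: 13.5
eef_pos: [0.4271, 0.102, 0.2316]
ee_rot: [-3.141, 0.001, -1.311]
force: [0.4, -1.5, -0.3]
width: 0.0005
t: 14.4
eef_pos: [0.4757, -0.0818, 0.2303]
ee_rot: [3.139, 0.0, -1.312]
force: [-0.4, -0.5, -0.3]
width: 0.0002
{'t': 14.4, 'xyz': array([-151. ,  -90.1,  230.3]), 'rot': array([ 3.139,  0.   , -1.312]), 'F': array([-0.5, -0.3, -0.3]), 'w': 0.00022559724625403763}
[[148.13193961 234.34068339]
 [133.66646259 179.30345994]
 [290.68480615 194.97091001]
 [275.51375038 140.32375073]
 [183.63897053 194.96938414]] [[507.20760615 446.01622174]
 [477.74754341 489.76060835]
 [352.99854562 391.50119228]
 [320.58763011 432.19190794]
 [444.74429882 450.34879533]]
```

View pics/s8.png

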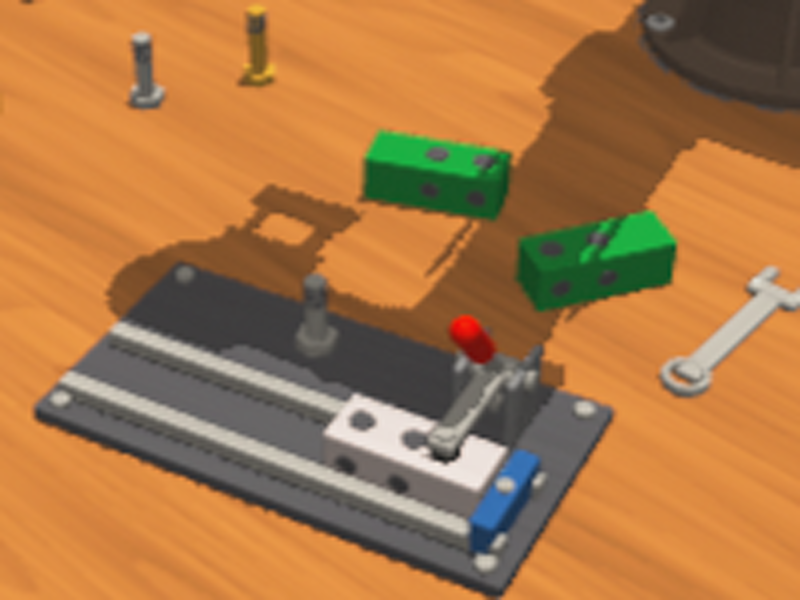

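View pics/t8.png

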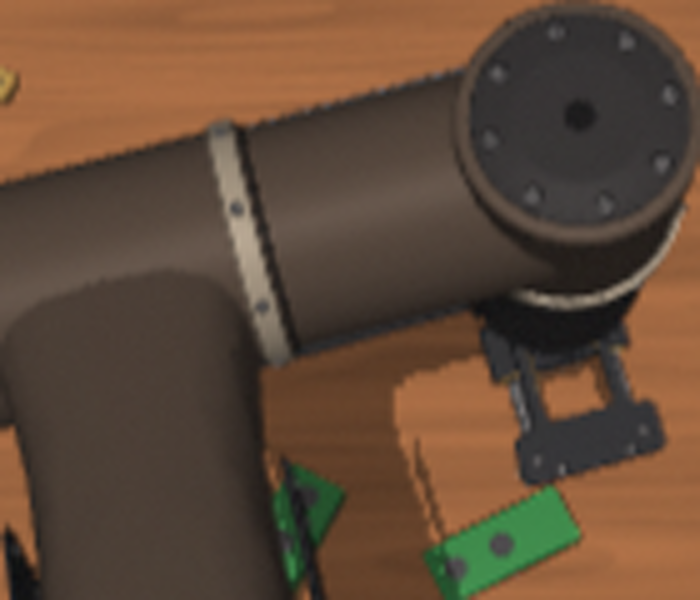

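In the scene view the block's corners are at (352,395) and (323,435). The predicted home corners are (353,391) and (321,432), so they agree to about 1 camera pixel. The pad is on the block, the bolts stand where they were, and the arm is clear. The top view is hidden by the arm.

```bash
python3 -c "
from station import *
print(job_done())"
```

```text
the job is handed in; nothing more can be done
None
```

I pushed the block home against the blue stop, then pushed the red lever over centre so it snapped across and its pad came down on the block. The job is handed in, at about 14.5 s on the robot's clock.

- **Block:** it slid about 75 mm along the channel with the shut fingertips and stopped within 1 mm of the expected position. It resisted 20 N without moving. In the last scene picture its corners match the predicted home position to about 1 pixel.
- **Clamp:** the handle leans to +x and the pad sits on the block where the clamped position is predicted.
- **Everything else:** the bolt on the fixture, the two bench bolts, the wrench and the green look-alike blocks look unmoved in the last scene picture. The arm was raised clear, with contact force at about zero.
- **Not checked:** the arm hid the fixture in the last top view, so the final check rests on the scene camera alone. The crop I viewed left out the oil bottle, marker and puller yoke; the arm did not work near them.

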